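# Feed a sample carrier through the L-shaped slot into the reader

## Task

Push the blue sample carrier along the slot in the grey feed plate, round the corner and on to the very end of the slot, so that it sits fully home in the white reader's bay, then move clear. Only push the carrier with the fingers: do not pick it up or tip it, keep the little vial standing in it, and leave the other things on the bench where they are.

Things in the scene. Friction and masses are not known exactly. Their poses are not given: they have to be found in the camera images.
- track: Fixed grey feed plate, 250 (x) by 200 (y) by 14 mm, flat on the bench. Origin: centre of its underside; z up. L-shaped slot in its top, 14 mm wide, 10 deep: first leg along +x on the line y = -45 mm, from x = -85 to the corner; second leg from the corner along +y on the line x = 65, to y = 60. White reader on the +y edge: x = -5 to 135, y = 89 to 185, 55 mm high.
- slot_corner (a point): Crossing of the centre lines of the two legs, at the height of the plate's top (14 mm above the bench): where the carrier's axis passes the corner. Axes as the plate's.
- slot_home (a point): Where the carrier's axis stands when its pin touches the end of the second leg, at the height of the plate's top, 100 mm from slot_corner along the plate's +y. Axes as the plate's. The reader's bay here has two cheeks, 72 mm apart, their tops 40 mm above the bench, from 7 to 34 mm beyond this point along +y.
- carrier: Loose blue round puck with a white band, 60 mm in diameter, 24 high, about 0.14 kg; slides on the plate. Origin: centre of its flat underside (14 mm above the bench). Below its centre a pin, 10 mm in diameter, 8 long, runs in the slot with 2 mm play each side. Starts on the first leg, turns freely, stays where left. Friction resists with about 1 to 3 N.
- vial: Small clear vial with an orange cap, 20 mm in diameter (cap 22) and 46 mm tall, standing loose in the carrier's central well; origin: centre of its foot, 6 mm above the carrier's underside. Its top is 66 mm above the bench.
- rack: Purple tube rack with orange-capped tubes, 110 by 60 mm, 87 mm high over the caps; origin: centre of its underside; x along its length. To be left alone.
- dishes: Stack of three culture dishes, 91 mm in diameter, 45 mm high; origin: centre of the underside. To be left alone.
- marker: Marker pen lying on the bench, white with a red cap, 130 mm long, 16 mm thick; origin: centre of its underside; x along it towards the cap. To be left alone.
- cap: Loose orange screw cap, 28 mm in diameter, 14 mm high; origin: centre of its underside. To be left alone.
Not all that is in view belongs to the job. Of the things that look like the carrier, the smallest one is meant.

How it is judged (in metres and radians):
On the way, in this order (a step that is already met when the one before it is completed fails the run):
1. the carrier has come along the first leg to the corner (x of carrier in the frame of track above 0.057 m and y of carrier in the frame of track below -0.02 m and z of carrier in the frame of track below 0.018 m), for 0.05 s.
2. the carrier has gone along the second leg to the slot's end (x of carrier in the frame of track above 0.057 m and y of carrier in the frame of track above 0.049 m and z of carrier in the frame of track below 0.018 m), for 0.1 s.
At the end, for the whole second after the job is handed in: The carrier stands at the end of the slot's second leg, within 6 mm of the end stop, flat on the plate and at rest with its pin in the slot, and the vial stands upright in its well (y of carrier in the frame of track above 0.049 m and x of carrier in the frame of track between 0.057 and 0.073 m and z of carrier in the frame of track between 0.011 and 0.017 m and angle between carrier's own z axis and vertical below 0.1 rad and linear speed of carrier below 0.01 m/s and horizontal distance between vial and carrier below 0.008 m and z of vial in the frame of carrier below 0.012 m and angle between vial's own z axis and vertical below 0.3 rad); the robot touches nothing.
It fails at once if the carrier is lifted or tipped (6 mm off the plate or 0.3 rad) (z of carrier in the frame of track above 0.02 m or angle between carrier's own z axis and vertical above 0.3 rad).
It fails at once if the vial is lifted in or knocked out of the carrier (10 mm up, or 0.5 rad) (z of vial in the frame of carrier above 0.016 m or angle between vial's own z axis and vertical above 0.5 rad).
It fails at once if a bystander (rack, dishes, marker or cap) is moved by more than 15 mm (distance of any of rack, dishes, marker, cap from where it was at the start of the episode above 0.015 m).
It also fails if it takes over 43 s, if anything falls off the work surface, if the arm or the gripper's body presses on something with over 40 N, if the wrist force passes 120 N, or if a joint passes its speed limit or range.

## Robot

A 6-joint arm with a two-finger parallel gripper is mounted at the origin on the work surface. World frame = base frame: x ahead of the robot, y to its left, z up, the work surface at z = 0. Lengths are in mm, angles in rad, forces in N, time in s.
With the tool pointing down it reaches from about 325 to 900 mm from the base axis. Payload 3.5 kg.
Tool frame: the origin (TCP) lies at the very end of the fingers, on their centre line; the grasp point (between the pads) lies 19 mm behind it (robot.hold_point_z is the distance from the TCP to the grasp point, in mm); z points along the fingers, y is the direction in which the jaws open and shut (so a half turn about z gives the same grasp; the last joint's range is limited). The gripper opens to 85 mm and grips with 20 to 120 N. Pads are 22 mm wide; open, the fingers measure 114 mm over their backs; the gripper's body (76 mm by 85 mm) begins 54 mm behind the grasp point. The pads swing forward as they close: fully open they stand 13 mm farther back than shut.
Start: joints at [-1.306, 0.276, -0.026, 1.268, 0, 1.467], TCP at [224.715, -583.202, 205.513] pointing down, gripper open.
Joint ranges: [-3.12, 3.12], [-0.85, 1.88], [-1.08, 1.24], [-1.95, 2.15], [-1.57, 1.53], [-3.14, 3.14]. Speed limits (rad/s): [2.57, 2.57, 3.14, 3.14, 3.14, 3.14].

## Interface

Orientations are given as a 3x3 rotation matrix whose columns are the frame's x, y, z axes.
In Python, from plant import robot gives the robot as it stands. Calls block until the motion is done:
- robot.reach(position, orientation): joint-space move of the TCP to a pose.
- robot.move_l(position, attitude=None, rate=150): straight line of the TCP; attitude=None keeps the orientation; rate is the mean speed in mm/s.
- robot.set_joints(angles): joint-space move.
- robot.let_go() and robot.gripper_close(squeeze=None): open the fingers fully, or close them until they stop; squeeze is the grip in N (None keeps the last).
- robot.hold(seconds).
- robot.inverse_kinematics(position, orientation): joint angles nearest the present ones, or None.
- robot.snapshot(name): name is "scene" or "top"; returns the picture (420x560x3 uint8, blue, green, red); there is no depth.
- robot.get_calibration(name): a dict with "fovy" (degrees; the focal length in pixels is half the picture's height over the tangent of half this angle, whatever the lens; pixels are square), "cx", "cy" (the principal point, pixels), "position" and "attitude" of the camera in the world. Camera axes: x right, y up, looking along -z (the intrinsics and any distortion apply to the point x, -y, -z); pixel columns grow to the right and rows downward; lengths in mm; the calibration is good to about 2 mm. A picture is of the moment at which its call begins. get_calibration takes no time and is no camera call.
A pose or a line that the arm cannot do raises robot.MotionError and nothing moves.
- robot.finish_job(): hands the job in, once; it reports no verdict.
Readings, each from a call of its own:
- robot.current_clock(): time.
- robot.current_joints(): joint angles.
- robot.current_joint_velocities(): joint speeds.
- robot.current_effort(): joint torques, N m.
- robot.current_tcp_pos(): TCP position.
- robot.current_eef_rot(): TCP orientation.
- robot.current_ft_force(): force on the tool from outside, world axes, zero at the start.
- robot.current_wrist_torque(): the same for the moment, N m.
- robot.current_width(): finger opening in mm.
Only numpy, scipy, OpenCV 4.12 (cv2) and the standard library are available. Lean on these libraries where they do the work, as an engineer would, in place of code of your own. Each camera call takes 0.05 s, during which the arm holds its last target. There are 200 camera calls.

## Working session

There is one attempt and no reset: what is moved stays moved. The work goes in short steps, each a Python script; the robot and the scene stay as the last script left them, time stands still between calls to the robot, and variables do not carry over. Pictures are saved under pics/ and viewed, about 8 in all and at most 12, crops included, and the job is handed in when it is done.

```bash
ls; mkdir -p pics
python3 - <<'E'
from plant import robot
import cv2
for n in("scene","top"):
    im=robot.snapshot(n); cv2.imwrite(f"pics/{n}0.png",im); print(n,robot.get_calibration(n))
print(robot.current_clock())
E
```

```text
pics
scene {'fovy': 52.289549872478545, 'cx': 281.3651099961271, 'cy': 205.55861593633358, 'position': array([1045.92734128, -368.62569037,  600.72473733]), 'attitude': array([[ 0.63635108, -0.51427751,  0.57495734],
       [ 0.77114972,  0.44307448, -0.45717952],
       [-0.01963178,  0.73430487,  0.67853588]])}
top {'fovy': 45.348175476342526, 'cx': 274.3543897116131, 'cy': 211.39122221496868, 'position': array([ 522.12908642,  -14.59504068, 1091.23699174]), 'attitude': array([[-0.00652099,  0.99929796, -0.03689266],
       [-0.9998817 , -0.00702988, -0.01368072],
       [-0.01393047,  0.03679908,  0.99922558]])}
0.1
```

View pics/top0.png

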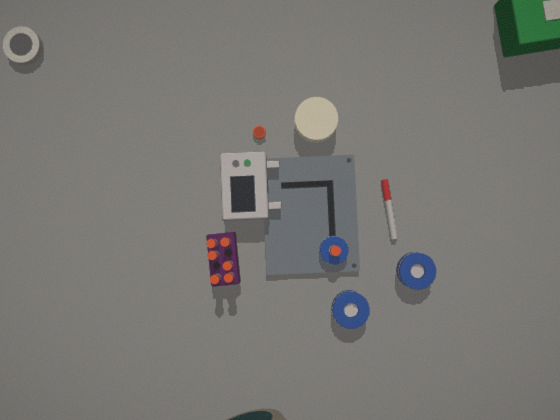

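View pics/scene0.png

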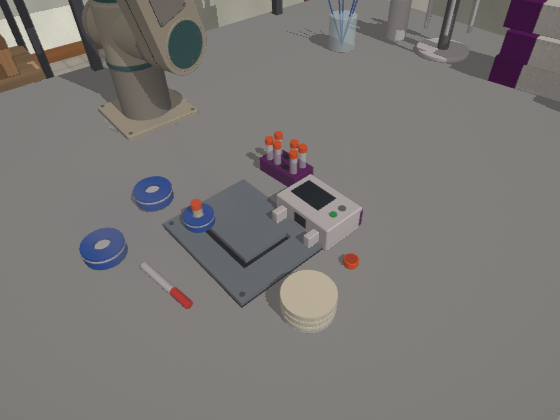

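The top view shows the plate at about cols 265–358 and rows 155–275. Its first leg runs up the picture (world +x) and its second leg runs left (+y). The carrier with the vial is at (334,251), and the two larger blue pucks are decoys. The scene view agrees, with the carrier at (198,216). Next I'll measure.

```bash
cat > h.py <<'E'
import numpy as np, cv2
from plant import robot
def cal(n):
    c=robot.get_calibration(n); return c,210/np.tan(np.radians(c["fovy"])/2)
def ray(n,uv,z):
    c,f=cal(n); uv=np.atleast_2d(uv).astype(float)
    d=np.c_[(uv[:,0]-c["cx"])/f,-(uv[:,1]-c["cy"])/f,-np.ones(len(uv))]@np.array(c["attitude"]).T
    p=np.array(c["position"]); return p+d*((z-p[2])/d[:,2])[:,None]
def proj(n,P):
    c,f=cal(n); q=(np.atleast_2d(P)-c["position"])@np.array(c["attitude"])
    return np.c_[c["cx"]-f*q[:,0]/q[:,2],c["cy"]+f*q[:,1]/q[:,2]]
def blobs(mask,amin=20):
    cs,_=cv2.findContours(mask.astype(np.uint8),cv2.RETR_EXTERNAL,cv2.CHAIN_APPROX_NONE)
    return [c for c in cs if cv2.contourArea(c)>amin]
def blue(im):
    h=cv2.cvtColor(im,cv2.COLOR_BGR2HSV); return cv2.inRange(h,(108,150,60),(128,255,255))
def orange(im):
    h=cv2.cvtColor(im,cv2.COLOR_BGR2HSV); return cv2.inRange(h,(0,150,120),(15,255,255))
E
python3 - <<'E'
from h import *
im={n:cv2.imread(f"pics/{n}0.png") for n in("top","scene")}
t=im["top"]; print("px plate",t[240,300],"bench",t[350,450],"slot",t[200,331])
for n in im:
  for nm,f,z in(("blue",blue,38),("orange",orange,66)):
    for c in blobs(f(im[n])):
      (u,v),r=cv2.minEnclosingCircle(c); print(n,nm,(round(u),round(v)),"r",round(r,1),ray(n,(u,v),z)[0].round(1), "area",cv2.contourArea(c))
# plate
b=t.astype(int); m=((b[:,:,0]-b[:,:,2])>8)&(b.max(2)<140)
c=max(blobs(m),key=cv2.contourArea); h=cv2.convexHull(c)
rc=cv2.boxPoints(cv2.minAreaRect(h)); P=ray("top",rc,14); print("plate box",rc.round(1).tolist(),"\n",P.round(1),"sides",np.linalg.norm(P-np.roll(P,1,0),axis=1).round(1),"c",P.mean(0).round(1))
v=t.copy(); cv2.drawContours(v,[h],-1,(0,255,255),1); s=b.max(2)<45
for c in blobs(s,60):
    u=c[:,0]; 
    if u[:,0].min()>250 and u[:,0].max()<365 and u[:,1].min()>140 and u[:,1].max()<290: print("slot",u.min(0),u.max(0))
cv2.imwrite("pics/plate.png",cv2.resize(v[130:300,200:400],None,fx=3.5,fy=3.5,interpolation=cv2.INTER_NEAREST))
E
```

```text
px plate [111 110 104] bench [116 120 122] slot [48 49 50]
top blue (351, 310) r 17.8 [ 355.9 -157.3   38. ] area 917.0
top blue (418, 270) r 17.7 [ 435.9 -297.1   38. ] area 904.5
top blue (334, 250) r 13.5 [ 480.  -123.4   38. ] area 285.0
top orange (214, 279) r 4.7 [423.2 122.1  66. ] area 55.5
top orange (228, 277) r 4.6 [426.1  94.5  66. ] area 55.5
top orange (227, 265) r 4.6 [450.5  96.8  66. ] area 55.0
top orange (212, 255) r 4.5 [471.9 127.1  66. ] area 54.0
top orange (335, 250) r 4.8 [ 479.9 -123.2   66. ] area 61.0
top orange (211, 243) r 4.4 [496.4 129.5  66. ] area 52.0
top orange (224, 242) r 4.4 [499.  101.7  66. ] area 48.5
top orange (385, 190) r 9.7 [ 603.  -226.4   66. ] area 91.5
top orange (259, 132) r 6.0 [724.   30.6  66. ] area 96.0
scene blue (98, 264) r 13.6 [ 478.6 -319.7   38. ] area 80.0
scene blue (92, 252) r 13.7 [ 445.3 -318.9   38. ] area 197.0
scene blue (201, 227) r 10.4 [ 517.1 -139.2   38. ] area 50.5
scene blue (198, 218) r 13.6 [ 491.2 -130.9   38. ] area 159.5
scene blue (157, 184) r 12.8 [ 351.9 -143.4   38. ] area 160.0
scene orange (180, 298) r 12.6 [ 651.7 -253.3   66. ] area 183.0
scene orange (351, 261) r 8.0 [766.6  -7.3  66. ] area 170.0
scene orange (196, 204) r 5.7 [ 486.4 -127.4   66. ] area 84.5
scene orange (293, 154) r 4.8 [483.9 113.5  66. ] area 58.0
scene orange (298, 146) r 9.4 [469.7 139.9  66. ] area 110.5
scene orange (272, 142) r 8.7 [423.  106.6  66. ] area 105.5
scene orange (278, 135) r 4.5 [408.  134.4  66. ] area 47.0
plate box [[502.0, 0.0], [559.0, 0.0], [559.0, 51.0], [502.0, 51.0]] 
 [[1016.3 -495.6   14. ]
 [1014.7 -618.    14. ]
 [ 903.1 -615.    14. ]
 [ 904.6 -493.    14. ]] sides [111.8 122.4 111.6 122. ] c [ 959.7 -555.4   14. ]
```

View pics/plate.png

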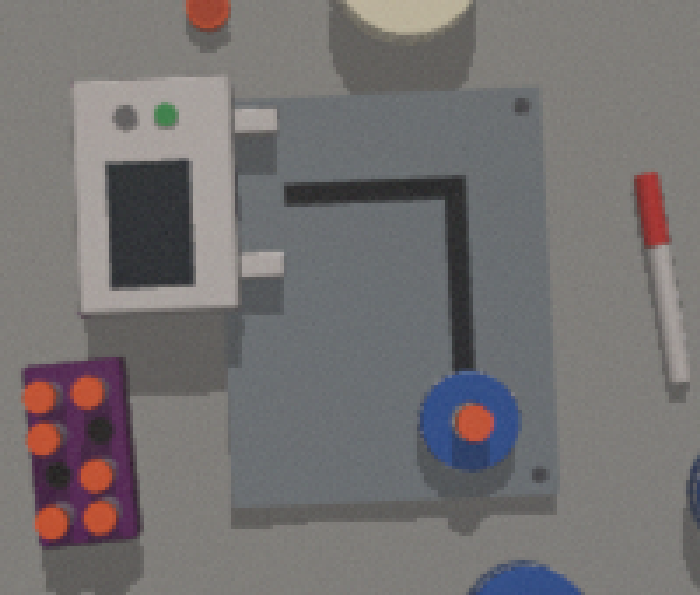

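The crop shows the slot corner at about (330,184) and the slot's end at about (281,186), with the plate yawed slightly. Next I'll fit the slot and plate edges numerically.

```bash
cat > meas.py <<'E'
from h import *
t=cv2.imread("pics/top0.png"); g=cv2.GaussianBlur(t,(0,0),0.8).max(2).astype(float)
dark=(g<80)
def cen(rng,ax,lo,hi):  # dark centroid across the leg, per row/col
    out=[]
    for k in rng:
        s=g[k,lo:hi] if ax==0 else g[lo:hi,k]
        w=np.clip(100-s,0,None); c=lo+(w*np.arange(hi-lo)).sum()/w.sum(); out.append((c,k) if ax==0 else (k,c))
    return ray("top",np.array(out),14)[:,:2]
A=cen(range(192,232),0,322,343); B=cen(range(285,325),1,176,194)
def line(p): vx,vy,x,y=cv2.fitLine(p.astype(np.float32),cv2.DIST_HUBER,0,.01,.01).ravel(); return np.array([x,y]),np.array([vx,vy])
pa,da=line(A); pb,db=line(B); da*=np.sign(da[0]); db*=np.sign(db[1])
s=np.linalg.solve(np.c_[da,-db],pb-pa); K=pa+s[0]*da
ya,yb=np.arctan2(da[1],da[0]),np.arctan2(-db[0],db[1]); print("corner",K.round(1),"yaw",ya.round(4),yb.round(4))
# slot end along leg 2: half-level crossing
prof=np.array([g[185:188,k].mean() for k in range(270,300)]); print(prof.round())
yaw=(ya+yb)/2; R=np.array([[np.cos(yaw),-np.sin(yaw)],[np.sin(yaw),np.cos(yaw)]])
O=K-R@[65,-45]
print("track origin",O.round(1))
pts=np.array([[-125,-100],[125,-100],[125,100],[-125,100],[65,60],[65,55],[72,-52]])
px=proj("top",np.c_[pts@R.T+O,np.full(7,14)]); print(px.round(1).tolist())
print("carrier in track",(R.T@(np.array([480,-123.3])-O)).round(1))
v=cv2.resize(t[130:300,200:400],None,fx=3.5,fy=3.5,interpolation=cv2.INTER_NEAREST)
for p in px: cv2.circle(v,tuple(int(a) for a in (p+.5-[200,130])*3.5),3,(0,255,255),1)
cv2.imwrite("pics/chk.png",v); np.savez("track.npz",O=O,R=R)
u=proj("scene",np.c_[pts@R.T+O,np.full(7,14)]); s=cv2.imread("pics/scene0.png")[150:320,140:340]; v=cv2.resize(s,None,fx=3,fy=3)
for p in u: cv2.circle(v,tuple(int(a) for a in (p+.5-[140,150])*3),3,(0,255,255),1)
cv2.imwrite("pics/chk2.png",v)
E
python3 meas.py
```

```text
corner [ 622.2 -118.4] yaw 0.0376 0.0389
[114. 114. 114. 114. 114. 114. 114. 114. 114. 112. 100.  75.  57.  52.
  52.  52.  51.  52.  52.  52.  52.  53.  54.  54.  54.  55.  55.  56.
  56.  56.]
track origin [555.5 -76. ]
[[359.6, 270.6], [353.7, 153.9], [260.7, 158.3], [265.9, 274.7], [280.5, 185.2], [282.9, 185.1], [332.5, 179.5]]
carrier in track [-77.3 -44.4]
```

View pics/chk.png

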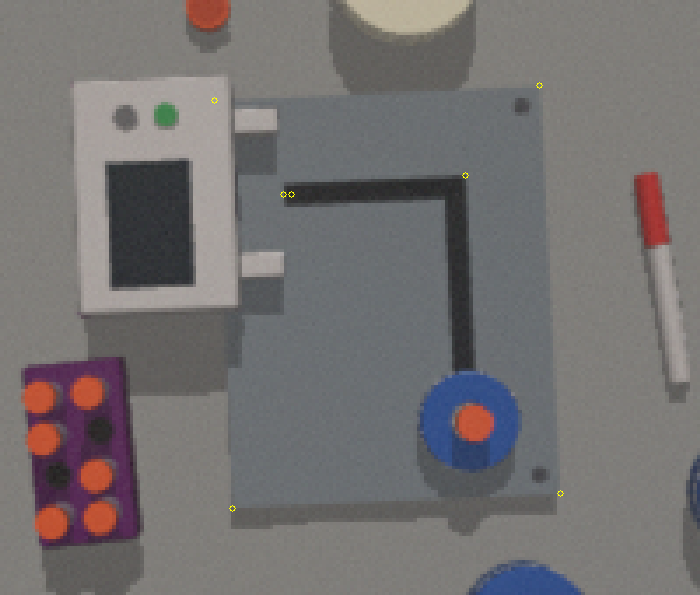

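View pics/chk2.png

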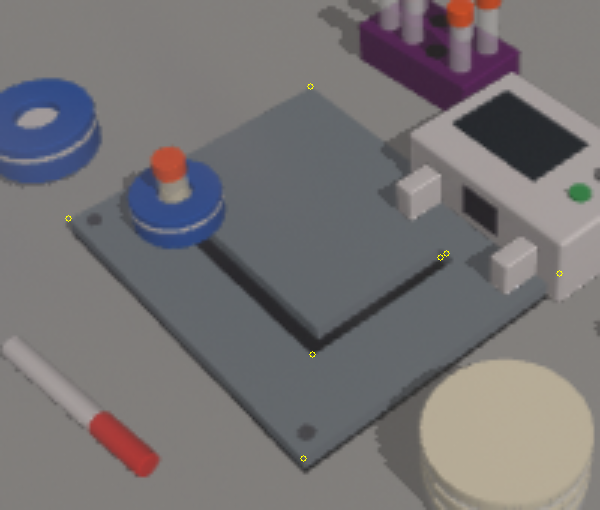

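The model points land on the slot and plate edges within about 1 px in both views. The carrier is at track (-77,-44), which is on leg 1 as expected. For each leg I'll push with the flat sides of the shut fingers, along tool x, so the knuckles stay clear of the vial. I'm starting with leg 1.

```bash
cat >> h.py <<'E'
try:
    _d=np.load("track.npz"); O,R=_d["O"],_d["R"]
except OSError: pass
def W(x,y,z): return np.r_[R@[x,y]+O,z]
def T():      # TCP in track frame
    p=np.array(robot.current_tcp_pos()); return np.r_[R.T@(p[:2]-O),p[2]]
def F():      # force in track frame
    f=np.array(robot.current_ft_force()); return np.r_[R.T@f[:2],f[2]]
def att(d):   # tool down, tool x along track direction d
    x=np.r_[R@np.array(d,float),0]; z=np.array([0,0,-1.]); return np.c_[x,np.cross(z,x),z]
def best(pos,d):
    q0=np.array(robot.current_joints()); c=[]
    for s in(1,-1):
        A=att(np.array(d)*s); q=robot.inverse_kinematics(pos,A)
        if q is not None: c.append((np.abs(np.array(q)-q0).max(),s,A,np.round(q,2)))
    c.sort(key=lambda e:e[0]); return c[0]
E
python3 - <<'E'
from h import *
robot.gripper_close(20); print("w",robot.current_width(),robot.current_clock())
_,s,A,q=best(W(-136,-45,120),(1,0)); print(s,q)
robot.reach(W(-136,-45,120),A); print(T().round(1),robot.current_clock())
robot.move_l(W(-136,-45,20)); print(T().round(1),F().round(2),robot.current_clock())
cv2.imwrite("pics/s1.png",robot.snapshot("scene")[100:360,60:400])
robot.move_l(W(-112,-45,20),rate=30); print(T().round(1),F().round(2),robot.current_clock())
E
```

```text
w -0.18440644589455302 0.8667
1 [-0.44  0.01 -0.53  1.03  0.    2.67]
[-135.5  -45.8  120.4] 2.7
[-135.3  -45.6   20.6] [0.35 0.58 0.35] 3.5167
[-112.3  -44.9   19.9] [-0.76 -0.08  0.19] 4.5167
```

View pics/s1.png

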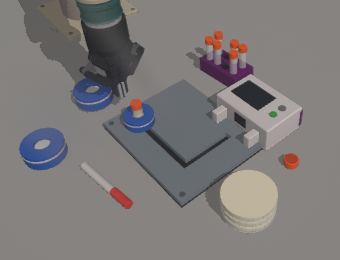

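The picture shows the shut fingers down just behind the carrier at about (122,92) in the crop, with everything else untouched. Next is the push to the corner, with force watch near its end.

Run:
```python
from h import *
for x in (-60,-10,14): 
    robot.move_l(W(x,-45,20),rate=45); print(T().round(1),F().round(2),robot.current_clock())
for x in np.arange(16,33,2):
    robot.move_l(W(x,-45,20),rate=25); f=F(); print(T().round(1),f.round(2),robot.current_clock())
    if abs(f[0])>9: break
im=robot.snapshot("top"); cv2.imwrite("pics/t2.png",cv2.resize(im[130:300,230:400],None,fx=3,fy=3))
for n,f,z in(("blue",blue,38),("or",orange,66)):
    for c in blobs(f(im)):
        (u,v),r=cv2.minEnclosingCircle(c); p=ray("top",(u,v),z)[0,:2]; p=R.T@(p-O)
        if abs(p[0])<120 and abs(p[1])<70: print(n,p.round(1),round(r,1))
```

```text
[-59.9 -45.   20. ] [-0.15  0.2   0.14] 5.825
[ -9.9 -45.   20. ] [-0.99  0.53 -0.83] 7.0833
[ 14.5 -45.   19.9] [-0.85 -0.09  0.07] 7.7667
[ 15.8 -45.   20. ] [ 0.07 -0.23  1.2 ] 8.0167
[ 18. -45.  20.] [-0.68  1.02  1.1 ] 8.2667
[ 20.3 -45.1  20. ] [-1.09 -0.62 -0.68] 8.5167
[ 22.3 -45.   20. ] [-0.98  0.22  0.5 ] 8.7667
[ 24.3 -45.   20. ] [-0.33  0.14 -0.78] 9.0167
[ 26.4 -45.   20. ] [-0.48  0.19  0.08] 9.2667
[ 28.3 -44.9  20. ] [-0.86 -0.24 -0.64] 9.5167
[ 30.2 -45.   20. ] [-0.18  0.68 -1.39] 9.7667
[ 32.2 -45.   20. ] [-0.31 -0.77 -0.25] 10.0167
```

View pics/t2.png

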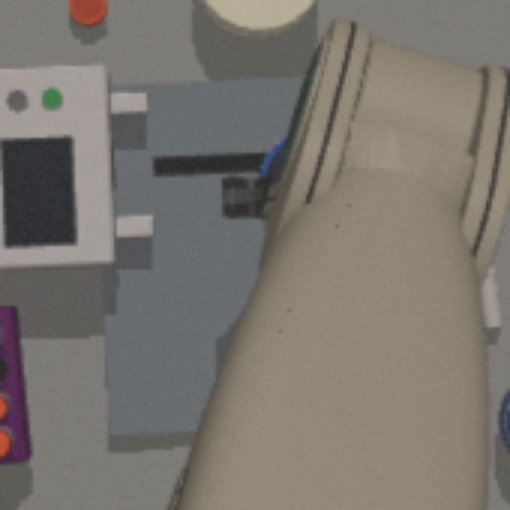

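The arm hides the carrier from above, with only a blue sliver showing at (272,160). No stall force so far, so I'll check with the scene camera.

Run:
```python
from h import *
im=robot.snapshot("scene"); cv2.imwrite("pics/s2.png",cv2.resize(im[150:320,140:340],None,fx=3,fy=3))
for c in blobs(orange(im)):
    (u,v),r=cv2.minEnclosingCircle(c); p=ray("scene",(u,v),61)[0,:2]; p=R.T@(p-O)
    if abs(p[0])<120 and abs(p[1])<80: print(p.round(1),round(r,1),u,v)
```

```text
[ 55.2 -45.6] 6.7 238.5 242.5
```

View pics/s2.png

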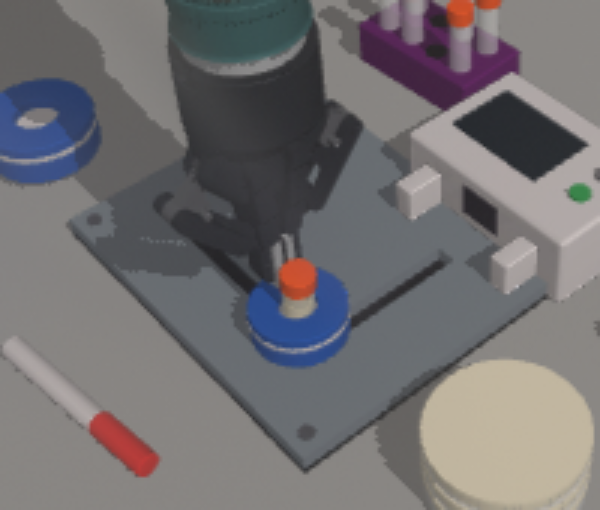

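Run:
```python
from h import *
a=np.linspace(0,2*np.pi,90)
def ext(x,y):
    P=np.vstack([np.c_[(np.c_[x+30*np.cos(a),y+30*np.sin(a)])@R.T+O,np.full(90,z)] for z in(14,38)])
    u=proj("scene",P); return np.r_[u.min(0)[0],u.max(0)].round(1)
for n,g in(("scene0",(-77.3,-44.4)),("now",None)):
    im=cv2.imread("pics/scene0.png") if g else robot.snapshot("scene")
    roi=np.zeros(im.shape[:2],np.uint8); 
    if g: roi[190:240,175:225]=1
    else: roi[225:280,210:265]=1
    m=(blue(im)>0)&(roi>0)
    yx=np.argwhere(m); print(n,"left,right,bottom",yx[:,1].min(),yx[:,1].max(),yx[:,0].max())
    for h in([g] if g else [(x,-45) for x in(53,56,59,62,65)]): print(h,ext(*h))
for z in(56,61,66): print("vial axis px if carrier at 60,-45,z",z,proj("scene",[W(60,-45,z)]).round(1))
print("TCP px",proj("scene",[robot.current_tcp_pos()]).round(1))
```

```text
scene0 left,right,bottom 184 211 232
(-77.3, -44.4) [182.  215.2 232.6]
now left,right,bottom 223 255 271
(53, -45) [221.9 257.1 272.8]
(56, -45) [222.9 258.2 273.8]
(59, -45) [224.  259.3 274.9]
(62, -45) [225.  260.4 275.9]
(65, -45) [226.  261.4 276.9]
vial axis px if carrier at 60,-45,z 56 [[240.8 245.8]]
vial axis px if carrier at 60,-45,z 61 [[240.5 243.9]]
vial axis px if carrier at 60,-45,z 66 [[240.3 241.9]]
TCP px [[233.  250.7]]
```

Run:
```python
from h import *
s1=cv2.imread("pics/s1.png"); now=robot.snapshot("scene")
def crop(im,off,c,P):
    c=np.array(c)-off; x,y=c.astype(int)-[32,40]; v=cv2.resize(im[y:y+80,x:x+64],None,fx=6,fy=6,interpolation=cv2.INTER_CUBIC)
    for p in proj("scene",P): cv2.circle(v,tuple(int(a) for a in (p+.5-off-[x,y])*6),2,(0,255,255),-1)
    return v
a=crop(s1,np.array([60,100]),(190,190),[W(-135.3,-45.6,z) for z in(20,40,60)])
t=np.array(robot.current_tcp_pos()); b=crop(now,np.array([0,0]),(240,245),[t,t+[0,0,20],t+[0,0,40]])
cv2.imwrite("pics/cmp.png",np.hstack([a,b]))
```

```text
(no output)
```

View pics/cmp.png

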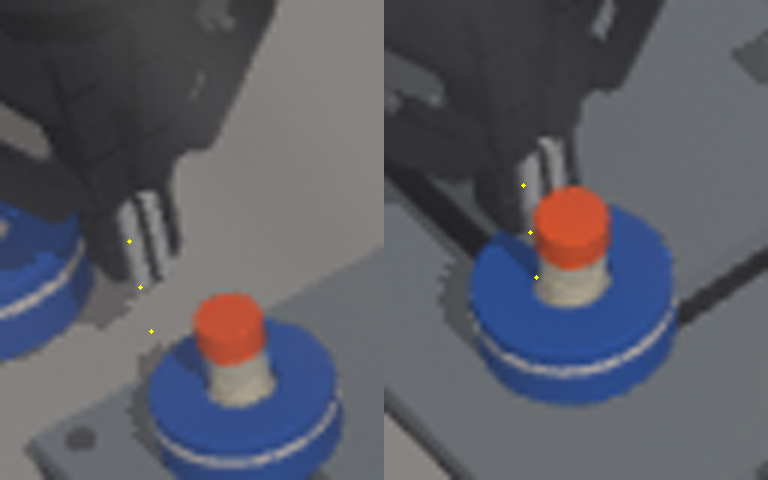

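The finger tips are about 20 mm higher than the reported TCP. They overlap the puck's rear rim in the right half, around (520,238), so they have been pushing the vial and not the puck. I'll back off and touch the plate gently behind the carrier to find the true tip height.

Run:
```python
from h import *
robot.move_l(W(2,-45,20),rate=60)
f0=F()[2]; z=20
while z>-9:
    z-=2 if z>-2 else 1
    robot.move_l(W(2,-45,z),rate=20); f=F(); 
    if abs(f[2]-f0)>4: break
print("touch",z,T().round(1),f.round(1),robot.current_width(),robot.current_clock())
robot.move_l(W(2,-45,z+5),rate=40); print(T().round(1),F().round(1),robot.current_clock())
im=robot.snapshot("scene"); cv2.imwrite("pics/s3.png",cv2.resize(im[180:310,170:330],None,fx=5,fy=4.6*5/4.6,interpolation=cv2.INTER_CUBIC)[:600])
```

```text
touch -9 [  1.9 -44.9  -9.1] [ 0.4  0.1 -0.1] 0.453218046364126 15.3667
[  2.5 -45.2  -3.5] [ 0.1 -0.5 -0.7] 15.6417
```

View pics/s3.png

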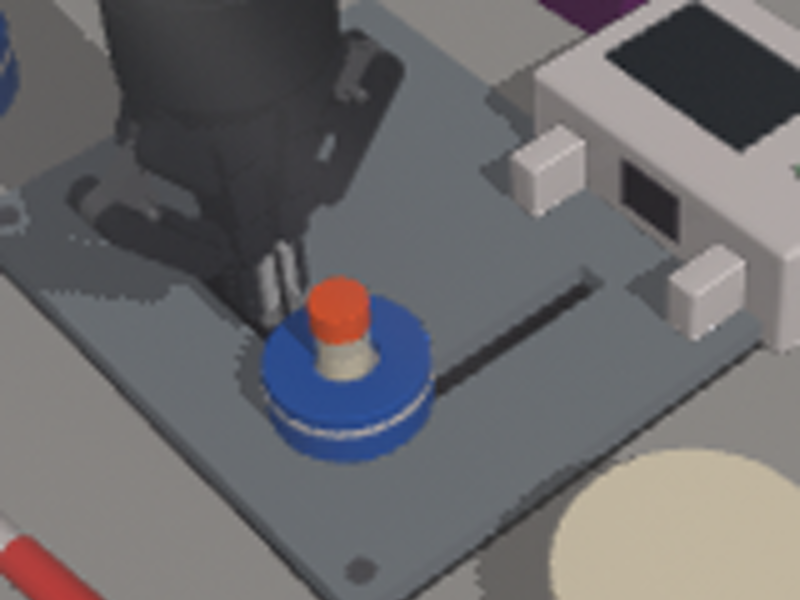

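No touch even at TCP z = -9, so the tips sit at least 23 mm above the reported TCP. At TCP z = -4 they now show behind the puck, below its rim. The carrier is at x≈54 and still upright, and I'll finish leg 1 by pushing on the puck itself.

```bash
cat >> h.py <<'E'
def vial(im=None):
    im=robot.snapshot("scene") if im is None else im
    for c in blobs(orange(im)):
        (u,v),r=cv2.minEnclosingCircle(c); p=R.T@(ray("scene",(u,v),61)[0,:2]-O)
        if -110<p[0]<110 and -80<p[1]<80: return p.round(1)
E
python3 - <<'E'
from h import *
print(vial(cv2.imread("pics/scene0.png")),vial())
robot.move_l(W(14,-45,-4),rate=40); print(T().round(1),F().round(1),vial())
for x in np.arange(17,33,1.5):
    robot.move_l(W(x,-45,-4),rate=20); f=F(); print(T()[0].round(1),f.round(1),vial())
    if f[0]<-6: break
print(robot.current_clock())
E
```

```text
[-76.2 -46.3] [ 52.7 -46. ]
[ 14.5 -45.   -4. ] [-0.7 -0.2 -0.2] [ 58.1 -45.6]
17.2 [-0.2  0.4 -0.3] [ 59. -46.]
18.3 [-2.   0.7  0.6] [ 60.4 -46. ]
20.2 [ 0.  -0.2  0.3] [ 61.9 -46. ]
21.8 [-0.3 -0.2 -1.1] [ 64.2 -45.4]
23.2 [-0.3  0.1  0.4] [ 65.8 -45.3]
24.7 [-0.1 -0.   0.3] [ 66.8 -45.3]
25.7 [-2.1 -0.2  1.1] [ 67.6 -45.4]
25.7 [-4.7 -0.8  4.1] [ 67.6 -45.4]
25.8 [-8.9 -1.5  6. ] [ 67.6 -45.5]
18.9917
```

The stall at TCP x = 25.7 puts the carrier at x ≈ 66.7, against the corner wall with its vial upright. On to leg 2.

Run:
```python
from h import *
robot.move_l(W(12,-45,-4),rate=60); robot.move_l(W(5,-45,65),rate=150)
_,s,A,q=best(W(66,-100,65),(0,1)); print(s,q)
robot.move_l(W(5,-100,65),rate=150)
robot.reach(W(66,-100,65),A); print(T().round(1),robot.current_clock())
robot.move_l(W(66,-100,-4),rate=120); print(T().round(1),F().round(1),vial(),robot.current_clock())
robot.move_l(W(66,-80,-4),rate=40); print(T().round(1),F().round(1),vial(),robot.current_clock())
robot.move_l(W(66,-60,-4),rate=40); print(T().round(1),F().round(1),vial(),robot.current_clock())
```

```text
1 [-0.37  0.42 -0.14  1.01  0.    1.16]
[ 65.8 -99.4  64.9] 21.9167
[  66.4 -100.2   -3.6] [-0.4 -0.2  0.2] [ 67.8 -45.2] 22.6917
[ 66.2 -79.6  -3.9] [ 0.5 -0.6  0.2] [ 67.4 -35.8] 23.3917
[ 66.  -59.4  -4.1] [ 0.1  0.5 -0.3] [ 67.  -13.1] 24.0917
```

Run:
```python
from h import *
for y in(-25,2): robot.move_l(W(66,y,-4),rate=35); print(T().round(1),F().round(1),vial(),robot.current_clock())
for y in np.arange(4,21,1.5):
    robot.move_l(W(66,y,-4),rate=20); f=F(); print(T()[1].round(1),f.round(1),vial(),robot.current_clock())
    if f[1]<-6: break
```

```text
[ 66.1 -24.9  -4. ] [0.1 0.2 0.8] [67.9 22.4] 25.2917
[66.1  2.3 -4. ] [-0.5 -0.1  0.2] None 26.2667
4.0 [-0.1 -0.5  0.4] None 26.5667
5.5 [-0.6 -0.1  0.3] None 26.8667
7.1 [-1.  -0.3 -0.4] None 27.1667
8.7 [ 0.4 -0.7 -0.5] None 27.4667
10.2 [-0.3 -0.6  0.5] None 27.7667
11.6 [-0.9 -0.1 -0.5] None 28.0667
12.9 [-0.7 -1.2 -0.4] None 28.3667
13.2 [-1.2 -5.   0.7] None 28.6667
13.2 [-1.5 -7.8  2.1] None 28.9667
```

It stalls at TCP y = 13.2, which puts the carrier at y ≈ 54.5 at the end stop. Now I'll back off, move clear and check.

Run:
```python
from h import *
robot.move_l(W(66,-20,-4),rate=60); robot.move_l(W(66,-60,80),rate=150); robot.move_l(W(66,-330,140),rate=250)
print(T().round(1),F().round(1),robot.current_clock())
t=robot.snapshot("top"); s=robot.snapshot("scene"); print("vial scene",vial(s))
for n,f,z in(("blue",blue,38),("or",orange,66)):
    for c in blobs(f(t)):
        (u,v),r=cv2.minEnclosingCircle(c); w=ray("top",(u,v),z)[0,:2]; p=R.T@(w-O); print(n,"track",p.round(1),"world",w.round(1),round(r,1))
a=cv2.resize(t[110:310,190:410],None,fx=1.8,fy=1.8); b=cv2.resize(s[150:350,130:350],None,fx=1.8,fy=1.8)
cv2.imwrite("pics/end.png",np.hstack([a,b]))
```

```text
[  65.7 -328.6  139.3] [ 0.3  0.3 -0. ] 31.7417
vial scene [67.9 53.9]
blue track [-202.6  -73.7] world [ 355.9 -157.4] 17.8
blue track [-128.6 -215.9] world [ 435.3 -296.7] 17.8
blue track [67.1 54.7] world [620.5 -18.7] 13.0
or track [-124.1  203.7] world [423.7 122.9] 4.8
or track [-122.8  175.2] world [426.1  94.5] 4.6
or track [-98.4 176.6] world [450.5  96.8] 4.6
or track [-75.8 206.1] world [471.9 127.1] 4.5
or track [-51.3 207.2] world [496.4 129.1] 4.5
or track [-49.5 179.5] world [499.2 101.5] 4.5
or track [  41.7 -152.1] world [ 603.  -226.4] 9.7
or track [65.9 54.8] world [619.3 -18.6] 4.8
or track [172.2 100. ] world [723.8  30.6] 6.0
```

View pics/end.png

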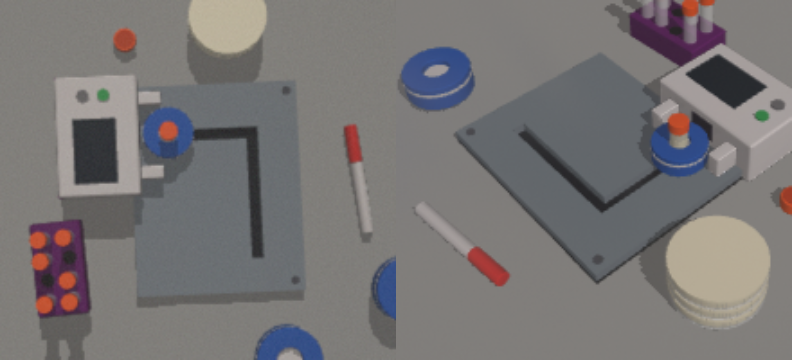

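The carrier sits in the bay between the cheeks, at track (66–67, 54.7) against a home of (65, 55). The vial is upright, the bystanders haven't moved and the arm is clear, so I'm handing in.

```bash
python3 -c "
from plant import robot
robot.finish_job(); print(robot.current_clock())"
```

```text
the job is handed in; nothing more can be done
the job is handed in; nothing more can be done
```

The carrier is home in the reader's bay with the vial standing in it, and I handed the job in at about 32 s of the 43 s allowed. I pushed with the shut fingers along the first leg until it stalled at the corner wall (x ≈ 66.7 mm). I then pushed from the -y side along the second leg until it stalled at the end stop.

**Last checks:**
- **Carrier:** the top camera puts it at track (67.1, 54.7) mm, against a home of (65, 55).
- **Vial cap:** (65.9, 54.8) mm from above and (67.9, 53.9) mm from the scene camera. It looks upright in both pictures.
- **Other things on the bench:** the rack tubes, marker and cap read the same positions as at the start, within about 1 mm. I judged the dishes only by eye, and they look unmoved.
- **Robot:** the arm is clear and the wrist force is near zero.

**What disagreed:** the finger tips sat at least 23 mm higher than the reported TCP height. A test descent to TCP z = -9 mm never touched the plate. Because of this, the first part of leg 1 (to x ≈ 54 mm) pushed on the vial instead of the puck. A picture showed it; I backed off, lowered the tool, and pushed on the puck for the rest. I saw no tipping or lifting in the pictures afterwards, but I could not watch the carrier continuously.

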